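# Clear the paper balls off the game board

## Task

Clear the two crumpled balls of waste paper off the green game board into the lime-green waste bin beside it. Leave the little penguin standing where it is, and leave the bin upright.

Things in the scene. Friction and masses are not known exactly. Their poses are not given: they have to be found in the camera images.
- paper_a: crumpled ball of white waste paper, matt, irregular facets, stiff, 10 to 17 g, 40 mm high, 40 mm wide along its own x and y, up to 50 mm across corners. Origin at its centre. It starts on the green game board (280 x 280 mm, 30 mm thick, black grid), so its centre is then 50 mm above the table; grip it from above. No other piece comes nearer than 55 mm to its centre.
- paper_b: the other crumpled paper ball, on the same board: same size, origin and grip as paper_a. The smooth six-sided blue and pale-blue blocks lying about (30 mm across, 20 mm high) are game pieces, not waste paper.
- bin: low open-topped lime-green plastic waste bin standing loose on the table, 0.6 kg, outside 170 mm (its x) by 220 mm (its y) by 100 mm high, with a rim lip 4 mm wider all round, walls and floor 5 mm thick; inside 160 x 210 mm. Origin at the centre of its underside on the table, z up. It stands to the left or the right of the board; empty at the start.
- penguin: small black penguin figure with white belly and orange beak and feet, 34 mm across and 59 mm high, 30 g, standing loose on the green board among the paper balls; origin at the centre of its underside, z up along the figure.

How it is judged:
At the end, for the whole second after the job is handed in: Both paper balls lie at rest inside the bin, their centres between its walls and at least 10 mm below its rim; the bin stands upright (within 10 degrees); the penguin stands upright (within 10 degrees) and within 25 mm of where it started (linear speed of each of paper_a, paper_b below 0.03 m/s and x of paper_a in the frame of bin between -0.08 and 0.08 m and y of paper_a in the frame of bin between -0.105 and 0.105 m and z of paper_a in the frame of bin between 0 and 0.09 m and x of paper_b in the frame of bin between -0.08 and 0.08 m and y of paper_b in the frame of bin between -0.105 and 0.105 m and z of paper_b in the frame of bin between 0 and 0.09 m and angle between each of bin, penguin's own z axis and vertical below 0.17 rad and distance of penguin from where it was at the start of the episode below 0.025 m); the robot touches nothing.
It fails at once if the penguin is knocked over (angle between penguin's own z axis and vertical above 0.5 rad).
It fails at once if the penguin is pushed more than 25 mm from its place or lifted away (distance of penguin from where it was at the start of the episode above 0.025 m).
It fails at once if the bin is tipped over (angle between bin's own z axis and vertical above 0.7 rad).
It also fails if it takes over 51 s, if anything falls off the work surface, if the arm or the gripper's body presses on something with over 40 N, if the wrist force passes 120 N, or if a joint passes its speed limit or range.

## Robot

A 6-joint arm with a two-finger parallel gripper is mounted at the origin on the work surface. World frame = base frame: x ahead of the robot, y to its left, z up, the work surface at z = 0. Lengths are in m, angles in rad, forces in N, time in s.
With the tool pointing down it reaches from about 0.3 to 0.875 m from the base axis. Payload 6.4 kg.
Tool frame: the origin (TCP) lies at the centre of the arm's flange, where the gripper is bolted on; the fingertips stand 173 mm ahead of it and the grasp point (between the pads) lies 155 mm ahead of it; z points along the fingers, x is the direction in which the jaws open and shut, and the axes are right-handed (so a half turn about z gives the same grasp; the last joint's range is limited). The gripper opens to 85 mm and grips with 20 to 120 N. Pads are 22 mm wide; open, the fingers measure 114 mm over their backs; the gripper's body (76 mm by 85 mm) begins 54 mm behind the grasp point. The pads swing forward as they close: fully open they stand 13 mm farther back than shut.
Start: joints at [-1.372, 0.181, 1.607, -0, 1.354, -0.206], TCP at [0.226, -0.529, 0.405] pointing down, gripper open.
Joint ranges: [-2.99, 2.99], [-0.89, 2.07], [0.3, 2.58], [-1.14, 4.28], [0, 2.63], [-3.12, 3.12]. Speed limits (rad/s): [2.57, 2.57, 3.01, 3.14, 3.14, 3.14].

## Interface

Orientations are given as a unit quaternion [w, x, y, z].
In Python, from bench import ctrl gives the robot as it stands. The module is installed in compiled form; this text tells all that it offers.
- The arm moves only by the tool move_arm, never from a script. Its argument "moves" is a list of rows, each an object of numbers: "gripper": the opening in per cent of the stroke, from 0 (shut) to 100 (fully open); "x", "y", "z": the shift along the tool's x, y, z in cm; "roll": the turn about the tool's z in degrees. In form: [{"gripper": .., "x": .., "y": .., "z": .., "roll": ..}, ...]. A call has 1 to 5 rows; each row shifts and turns the commanded pose from where the row before left it, along the tool's axes as they then stand; what a row does not reach is not made up. A row lasts 1/8 s, in which the tool goes at most 62.5 mm and 10.7 degrees, less where a joint would pass 70% of its speed; a pose out of reach is approached as far as the arm can. A call is refused whole if a number of a shift passes 6.25 or a number of a turn 10.7, either way. A call with a gripper value outside its range is refused whole. The fingers move at their own pace and stop on an object; the grip force is fixed at half the most. Time passes only in rows, so rows that do not move let the fingers close. It gives the time, the measured TCP pose, the force and the opening at its end, in the units of the state.
- ctrl.get_obs(): the state, without advancing time (a new reading comes with each control period).
- ctrl.camera(name): name is "scene" or "top"; returns a dict with "img" (400x640x3 uint8, red, green, blue), "fx", "fy", "cx", "cy" (pixels), "world_from_camera" (4x4, takes a point from camera to world coordinates). Camera axes: x right, y up, looking along -z (the intrinsics and any distortion apply to the point x, -y, -z); pixel columns grow to the right and rows downward; lengths in m; the calibration is good to about 2 mm. A picture is of the moment at which its call begins. There is no depth.
- ctrl.hand_in(): hands the job in, once; it reports no verdict.
The state is a dict: "time_s": time; "q": joint angles; "dq": joint speeds; "joint_efforts": joint torques, N m; "eef_pos": TCP position; "eef_rot": TCP orientation; "wrist_force": force on the tool from outside, world axes, zero at the start; "torque": the same for the moment, N m; "opening": opening from 0.0 (shut) to 1.0 (fully open).
Only numpy, scipy, OpenCV 4.12 (cv2) and the standard library are available. Lean on these libraries where they do the work, as an engineer would, in place of code of your own. Each camera call takes 0.05 s, during which the arm holds its last target. There are 200 camera calls.

## Working session

There is one attempt and no reset: what is moved stays moved. The work goes in short steps, Python scripts to look and compute and a tool call to move; the robot and the scene stay as the last step left them, time stands still between calls to the robot, and variables do not carry over. Pictures are saved under pics/ and viewed, about 8 in all and at most 12, crops included, and the job is handed in when it is done.

Besides the shell and the picture viewer there is one more tool, called after "Request:" as name([rows], argument=value, ...), one row to a line, values as JSON. move_arm: Moves the arm, as the interface text tells. Its arguments: {"type":"object","properties":{"moves":{"type":"array","items":{"type":"object","properties":{"gripper":{"type":"number"},"x":{"type":"number"},"y":{"type":"number"},"z":{"type":"number"},"roll":{"type":"number"}}}}},"required":["moves"]}

```bash
mkdir -p pics
cat > h.py <<'E'
from bench import ctrl
import numpy as np, cv2
def snap(n,f=None):
    c=ctrl.camera(n)
    if f: cv2.imwrite('pics/'+f,c['img'][:,:,::-1])
    return c
def p2w(c,u,v,z):
    d=np.array([(u-c['cx'])/c['fx'],-(v-c['cy'])/c['fy'],-1]); T=np.array(c['world_from_camera'])
    d=T[:3,:3]@d; o=T[:3,3]; return o+d*(z-o[2])/d[2]
E
python3 - <<'E'
from h import *
for n in('top','scene'):
    c=snap(n,n+'1.png'); print({k:v for k,v in c.items() if k!='img'})
o=ctrl.get_obs();print(o)
E
```

```text
{'fx': 408.4064991971926, 'fy': 408.4064991971926, 'cx': 320.3375404869344, 'cy': 200.2746870225917, 'world_from_camera': array([[-0.025264  ,  0.99868956, -0.04450718,  0.52134228],
       [-0.99946532, -0.02430913,  0.02186653, -0.01158817],
       [ 0.02075595,  0.04503582,  0.99876973,  0.92737493],
       [ 0.        ,  0.        ,  0.        ,  1.        ]])}
{'fx': 461.15507611314337, 'fy': 461.15507611314337, 'cx': 326.37999841233466, 'cy': 204.35131178790328, 'world_from_camera': array([[-0.79798943, -0.38808157,  0.46109171,  0.96414527],
       [ 0.60229081, -0.54071649,  0.58725756,  0.50376632],
       [ 0.02141606,  0.74633663,  0.66522401,  0.64884477],
       [ 0.        ,  0.        ,  0.        ,  1.        ]])}
{'time_s': 0.1, 'q': array([-1.37232579e+00,  1.81470806e-01,  1.60787637e+00,  3.86318420e-08,
        1.35378102e+00, -2.06256522e-01]), 'dq': array([ 0.00050682, -0.00263361, -0.00175975,  0.00138386, -0.0014988 ,
       -0.00051261]), 'joint_efforts': array([-1.10256835e-04, -4.45878804e+01, -3.52240098e+01, -2.14770948e-04,
        4.14495196e-03, -1.15779386e-05]), 'eef_pos': array([ 0.22641247, -0.52831449,  0.40388704]), 'eef_rot': array([-5.45017839e-04,  8.34795499e-01, -5.50559610e-01, -5.40764202e-04]), 'wrist_force': array([ 0.93353934,  0.29381031, -0.33347193]), 'torque': array([ 0.00715556, -0.02216939, -0.01779261]), 'opening': 0.9978412901731339}
```

View pics/top1.png

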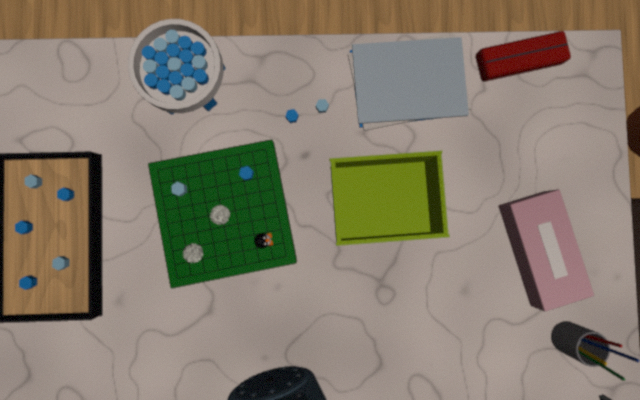

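View pics/scene1.png

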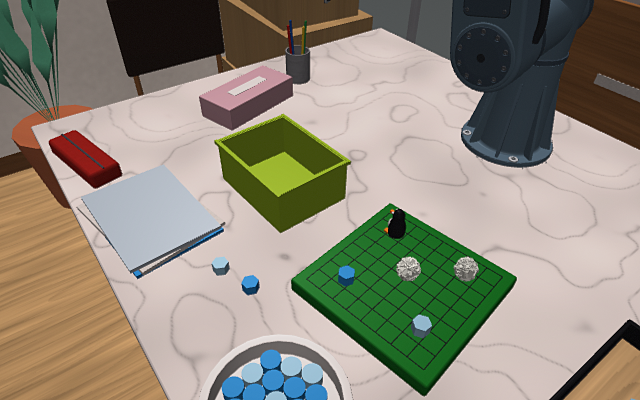

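The top view shows the two paper balls at about (220,215) and (193,253). The penguin is at (263,240), and the bin rim spans about (331..448, 152..244). The scene view agrees, with the papers at (408,268) and (466,268). Next I'll triangulate all of these.

Run:
```python
from h import *
T=snap('top');S=snap('scene')
def seg(c,u,v,r=17):
    w=c['img'][v-r:v+r,u-r:u+r].astype(int); m=((w.min(2)>70)&(w.max(2)-w.min(2)<50)).astype(np.uint8)
    m=cv2.morphologyEx(m,cv2.MORPH_CLOSE,np.ones((5,5)))
    n,l,s,ce=cv2.connectedComponentsWithStats(m); k=1+s[1:,4].argmax(); print(s[k])
    return u-r+(s[k][0]+s[k][2]/2-.5),v-r+(s[k][1]+s[k][3]/2-.5)
for a,b in(((220,215),(408,268)),((193,253),(466,268))):
    p=seg(T,*a);q=seg(S,*b);print(p,q,p2w(T,*p,.05),p2w(S,*q,.05))
print('peng',p2w(T,263,240,.07),p2w(S,397,214,.075), 'feet',p2w(S,396,237,.03))
print('rim top',[p2w(T,*x,.1)[:2].round(3) for x in((331,158),(441,152),(448,237),(337,244))])
print('rim sc',[p2w(S,*x,.1)[:2].round(3) for x in((216,141),(285,115),(350,160),(279,188))])
from scipy.spatial.transform import Rotation as R
o=ctrl.get_obs();print(R.from_quat(o['eef_rot'][[1,2,3,0]]).as_matrix().round(3),o['time_s'])
```

```text
[  7   7  20  20 303]
[  5   5  25  25 473]
(np.float64(219.5), np.float64(214.5)) (np.float64(408.0), np.float64(268.0)) [0.53526855 0.18540566 0.05      ] [0.53425701 0.18569447 0.05      ]
[  7   7  20  20 301]
[  4   5  26  26 467]
(np.float64(192.5), np.float64(252.5)) (np.float64(465.5), np.float64(268.5)) [0.45600247 0.24362522 0.05      ] [0.45540327 0.24435181 0.05      ]
peng [0.47950957 0.09137226 0.07      ] [0.47701421 0.09409764 0.075     ] feet [0.48445843 0.10722259 0.03      ]
rim top [array([ 0.644, -0.054]), array([ 0.651, -0.28 ]), array([ 0.477, -0.287]), array([ 0.469, -0.061])]
rim sc [array([ 0.652, -0.275]), array([ 0.476, -0.28 ]), array([ 0.464, -0.06 ]), array([ 0.628, -0.068])]
[[ 0.394 -0.919 -0.   ]
 [-0.919 -0.394  0.001]
 [-0.001 -0.    -1.   ]] 0.2
```

Both views agree: A is at (0.535, 0.186), B at (0.456, 0.244), the penguin at about (0.48, 0.095) and the bin centre at about (0.56, -0.17). The current roll gives enough clearance, so I won't turn the tool. Moving above A.

Request:
move_arm([
  {"x": -3.5, "y": -3.7, "gripper": 100},
  {"x": -3.5, "y": -3.7},
  {"x": -3.5, "y": -3.7},
  {"x": -3.5, "y": -3.7},
  {"x": -3.5, "y": -3.7},
])

```text
validation failed for argument at $.mo...
```

Request:
move_arm([
  {"x": -3.5, "y": -3.7},
  {"x": -3.5, "y": -3.7},
  {"x": -3.5, "y": -3.7},
  {"x": -3.5, "y": -3.7},
  {"x": -3.5, "y": -3.7},
])

```text
validation failed for argument at $.mo...
```

Request:
move_arm([
  {"x": -3.5, "y": -3.7},
  {"x": -3.5, "y": -3.7},
  {"x": -3.5, "y": -3.7},
  {"x": -3.5, "y": -3.7},
  {"x": 0},
])

```text
validation failed for argument at $.mo...
```

```bash
cat > d.py <<'E'
from h import *
import sys
from scipy.spatial.transform import Rotation as R
o=ctrl.get_obs();M=R.from_quat(o['eef_rot'][[1,2,3,0]]).as_matrix()
print(o['time_s'],o['eef_pos'].round(4),o['opening'],o['wrist_force'].round(1),M[:,0].round(3),M[:,2].round(3))
print('cm',(M.T@(np.array([float(a) for a in sys.argv[1:4]])-o['eef_pos'])*100).round(2))
E
python3 d.py .535 .1855 .209
```

```text
0.2 [ 0.2264 -0.5284  0.4041] 1.0000518741480766 [ 0.1  0.4 -0.1] [ 0.394 -0.919 -0.001] [-0.     0.001 -1.   ]
cm [-53.45 -56.47  19.58]
```

Each row probably needs all five fields, so I'll fill them all in.

Request:
move_arm([
  {"gripper": 100, "x": -3.5, "y": -3.7, "z": 0, "roll": 0},
  {"gripper": 100, "x": -3.5, "y": -3.7, "z": 0, "roll": 0},
  {"gripper": 100, "x": -3.5, "y": -3.7, "z": 0, "roll": 0},
  {"gripper": 100, "x": -3.5, "y": -3.7, "z": 0, "roll": 0},
  {"gripper": 100, "x": -3.5, "y": -3.7, "z": 0, "roll": 0},
])

```text
time_s: 0.82
eef_pos: [0.3279, -0.2932, 0.4046]
eef_rot: [-0.0, 0.835, -0.551, 0.0]
wrist_force: [0.5, 0.0, 0.2]
opening: 1.0
```

Request:
move_arm([
  {"gripper": 100, "x": -3.5, "y": -3.7, "z": 0, "roll": 0},
  {"gripper": 100, "x": -3.5, "y": -3.7, "z": 0, "roll": 0},
  {"gripper": 100, "x": -3.5, "y": -3.7, "z": 0, "roll": 0},
  {"gripper": 100, "x": -3.5, "y": -3.7, "z": 0, "roll": 0},
  {"gripper": 100, "x": -3.5, "y": -3.7, "z": 0, "roll": 0},
])

```text
time_s: 1.45
eef_pos: [0.429, -0.0594, 0.4048]
eef_rot: [-0.0, 0.835, -0.551, 0.0]
wrist_force: [0.5, -0.4, 0.4]
opening: 1.001
```

Request:
move_arm([
  {"gripper": 100, "x": -3.5, "y": -3.7, "z": 0, "roll": 0},
  {"gripper": 100, "x": -3.5, "y": -3.7, "z": 0, "roll": 0},
  {"gripper": 100, "x": -3.5, "y": -3.7, "z": 0, "roll": 0},
  {"gripper": 100, "x": -3.5, "y": -3.7, "z": 0, "roll": 0},
  {"gripper": 100, "x": 0, "y": 0, "z": 0, "roll": 0},
])

```text
time_s: 2.08
eef_pos: [0.51, 0.1286, 0.4043]
eef_rot: [-0.0, 0.836, -0.549, -0.0]
wrist_force: [-0.3, 0.4, -0.2]
opening: 0.999
```

```bash
python3 d.py .535 .1855 .209
```

```text
2.075 [0.51   0.1286 0.4043] 0.9992057882795634 [-0.3  0.4 -0.2] [ 0.398 -0.917 -0.001] [-0.     0.001 -1.   ]
cm [-4.21 -4.56 19.54]
```

Request:
move_arm([
  {"gripper": 100, "x": -2.1, "y": -2.3, "z": 3, "roll": 0},
  {"gripper": 100, "x": -2.1, "y": -2.3, "z": 4, "roll": 0},
  {"gripper": 100, "x": 0, "y": 0, "z": 4, "roll": 0},
  {"gripper": 100, "x": 0, "y": 0, "z": 0, "roll": 0},
  {"gripper": 100, "x": 0, "y": 0, "z": 0, "roll": 0},
])

```text
time_s: 2.7
eef_pos: [0.5359, 0.1819, 0.2961]
eef_rot: [-0.0, 0.835, -0.551, 0.001]
wrist_force: [0.6, 0.2, 0.3]
opening: 1.005
```

```bash
python3 d.py .535 .1855 .209
```

```text
2.7 [0.5359 0.1819 0.2961] 1.00503784534709 [0.6 0.2 0.3] [ 0.393 -0.92   0.001] [ 0.001  0.    -1.   ]
cm [-0.37 -0.05  8.71]
```

Request:
move_arm([
  {"gripper": 100, "x": -0.4, "y": 0, "z": 3, "roll": 0},
  {"gripper": 100, "x": 0, "y": 0, "z": 3, "roll": 0},
  {"gripper": 100, "x": 0, "y": 0, "z": 2.7, "roll": 0},
  {"gripper": 100, "x": 0, "y": 0, "z": 0, "roll": 0},
  {"gripper": 30, "x": 0, "y": 0, "z": 0, "roll": 0},
])

```text
time_s: 3.32
eef_pos: [0.535, 0.1861, 0.2101]
eef_rot: [-0.001, 0.835, -0.551, 0.001]
wrist_force: [-0.3, -0.1, 0.9]
opening: 0.821
```

Request:
move_arm([
  {"gripper": 20, "x": 0, "y": 0, "z": 0, "roll": 0},
  {"gripper": 20, "x": 0, "y": 0, "z": 0, "roll": 0},
  {"gripper": 20, "x": 0, "y": 0, "z": 0, "roll": 0},
  {"gripper": 20, "x": 0, "y": 0, "z": 0, "roll": 0},
  {"gripper": 20, "x": 0, "y": 0, "z": 0, "roll": 0},
])

```text
time_s: 3.95
eef_pos: [0.5348, 0.1864, 0.2101]
eef_rot: [-0.001, 0.835, -0.55, 0.001]
wrist_force: [-1.6, -2.1, 9.7]
opening: 0.511
```

Request:
move_arm([
  {"gripper": 20, "x": 0, "y": 0, "z": -2, "roll": 0},
  {"gripper": 20, "x": 0, "y": 0, "z": -4, "roll": 0},
  {"gripper": 20, "x": 0, "y": 0, "z": -5, "roll": 0},
  {"gripper": 20, "x": 0, "y": 0, "z": -5, "roll": 0},
  {"gripper": 20, "x": 0, "y": 0, "z": 0, "roll": 0},
])

```text
time_s: 4.58
eef_pos: [0.5353, 0.1866, 0.3739]
eef_rot: [-0.004, 0.835, -0.55, 0.004]
wrist_force: [0.5, -0.3, 0.0]
opening: 0.512
```

```bash
python3 d.py .56 -.17 .25; python3 -c "
from h import *
snap('scene','s2.png')"
```

```text
4.575 [0.5353 0.1866 0.3739] 0.5119292192532915 [ 0.5 -0.3  0. ] [ 0.394 -0.919  0.003] [ 0.011  0.001 -1.   ]
cm [33.71 11.91 12.36]
```

View pics/s2.png

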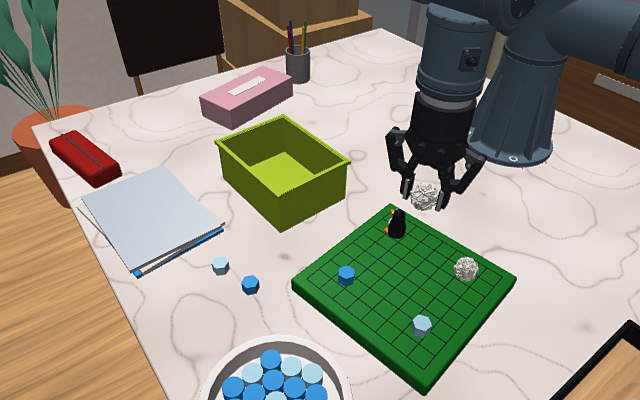

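The ball is held at about (425,195), and the penguin is still standing at (397,222). Carrying it to the bin.

Request:
move_arm([
  {"gripper": 20, "x": 4.4, "y": 1.6, "z": 0, "roll": 0},
  {"gripper": 20, "x": 4.4, "y": 1.6, "z": 0, "roll": 0},
  {"gripper": 20, "x": 4.4, "y": 1.6, "z": 0, "roll": 0},
  {"gripper": 20, "x": 4.4, "y": 1.6, "z": 0, "roll": 0},
  {"gripper": 20, "x": 4.4, "y": 1.6, "z": 0, "roll": 0},
])

```text
time_s: 5.25
eef_pos: [0.5463, -0.0488, 0.3663]
eef_rot: [0.0, 0.835, -0.551, -0.001]
wrist_force: [0.5, 0.2, 0.8]
opening: 0.508
```

Request:
move_arm([
  {"gripper": 20, "x": 4.4, "y": 1.6, "z": 0, "roll": 0},
  {"gripper": 20, "x": 4.4, "y": 1.6, "z": 0, "roll": 0},
  {"gripper": 20, "x": 4.4, "y": 1.6, "z": 0, "roll": 0},
  {"gripper": 20, "x": 0, "y": 0, "z": 0, "roll": 0},
  {"gripper": 20, "x": 0, "y": 0, "z": 0, "roll": 0},
])

```text
time_s: 5.88
eef_pos: [0.5543, -0.1874, 0.3663]
eef_rot: [-0.0, 0.835, -0.551, -0.001]
wrist_force: [-0.5, 0.2, 0.1]
opening: 0.515
```

```bash
python3 d.py .56 -.19 .24
```

```text
5.875 [ 0.5543 -0.1874  0.3663] 0.5152658340403828 [-0.5  0.2  0.1] [ 0.393 -0.919 -0.002] [-0.002  0.002 -1.   ]
cm [ 0.5  -0.44 12.63]
```

Request:
move_arm([
  {"gripper": 20, "x": 0.5, "y": -0.4, "z": 4, "roll": 0},
  {"gripper": 20, "x": 0, "y": 0, "z": 4, "roll": 0},
  {"gripper": 20, "x": 0, "y": 0, "z": 4, "roll": 0},
  {"gripper": 20, "x": 0, "y": 0, "z": 1.5, "roll": 0},
  {"gripper": 20, "x": 0, "y": 0, "z": 0, "roll": 0},
])

```text
time_s: 6.5
eef_pos: [0.5602, -0.1897, 0.232]
eef_rot: [0.0, 0.835, -0.55, -0.001]
wrist_force: [-0.1, -0.1, 0.3]
opening: 0.509
```

Request:
move_arm([
  {"gripper": 75, "x": 0, "y": 0, "z": 0, "roll": 0},
  {"gripper": 75, "x": 0, "y": 0, "z": 0, "roll": 0},
  {"gripper": 75, "x": 0, "y": 0, "z": 0, "roll": 0},
  {"gripper": 75, "x": 0, "y": 0, "z": 0, "roll": 0},
  {"gripper": 75, "x": 0, "y": 0, "z": 0, "roll": 0},
])

```text
time_s: 7.12
eef_pos: [0.5604, -0.1908, 0.2328]
eef_rot: [-0.0, 0.835, -0.551, 0.0]
wrist_force: [0.9, 0.2, 0.1]
opening: 0.749
```

Request:
move_arm([
  {"gripper": 75, "x": 0, "y": 0, "z": -3, "roll": 0},
  {"gripper": 75, "x": 0, "y": 0, "z": -4, "roll": 0},
  {"gripper": 75, "x": 0, "y": 0, "z": -4, "roll": 0},
  {"gripper": 75, "x": 0, "y": 0, "z": -3, "roll": 0},
  {"gripper": 100, "x": 0, "y": 0, "z": 0, "roll": 0},
])

```text
time_s: 7.75
eef_pos: [0.5611, -0.1911, 0.3758]
eef_rot: [-0.0, 0.835, -0.551, 0.003]
wrist_force: [-0.6, 0.6, -1.1]
opening: 0.935
```

```bash
python3 d.py .4557 .244 .209; python3 -c "
from h import *
snap('scene','s3.png')"
```

```text
7.75 [ 0.5611 -0.1911  0.3758] 0.9347320696365233 [-0.6  0.6 -1.1] [ 0.394 -0.919  0.005] [ 0.005 -0.003 -1.   ]
cm [-44.23  -7.38  16.5 ]
```

View pics/s3.png

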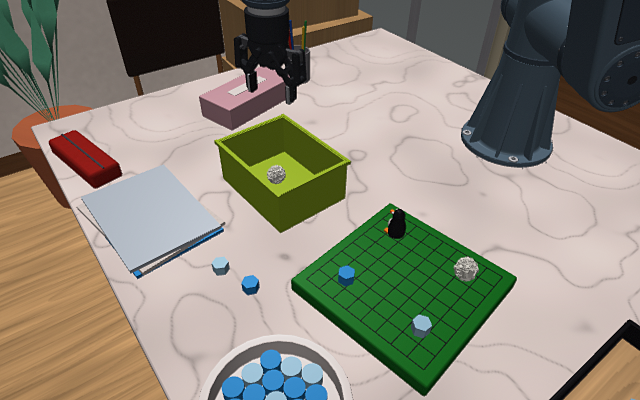

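Paper A is in the bin at (276,174). B is unmoved at (466,268), and the penguin is in place. I'll travel to B at this height.

Request:
move_arm([
  {"gripper": 100, "x": -4.4, "y": -0.7, "z": 0, "roll": 0},
  {"gripper": 100, "x": -4.4, "y": -0.7, "z": 0, "roll": 0},
  {"gripper": 100, "x": -4.4, "y": -0.7, "z": 0, "roll": 0},
  {"gripper": 100, "x": -4.4, "y": -0.7, "z": 0, "roll": 0},
  {"gripper": 100, "x": -4.4, "y": -0.7, "z": 0, "roll": 0},
])

```text
time_s: 8.43
eef_pos: [0.5049, 0.0266, 0.3707]
eef_rot: [0.001, 0.835, -0.551, -0.002]
wrist_force: [-1.1, -0.6, -0.6]
opening: 1.003
```

Request:
move_arm([
  {"gripper": 100, "x": -4.4, "y": -0.7, "z": 0, "roll": 0},
  {"gripper": 100, "x": -4.4, "y": -0.7, "z": 0, "roll": 0},
  {"gripper": 100, "x": -4.4, "y": -0.7, "z": 0, "roll": 0},
  {"gripper": 100, "x": -4.4, "y": -0.7, "z": 0, "roll": 0},
  {"gripper": 100, "x": -4.4, "y": -0.7, "z": 0, "roll": 0},
])

```text
time_s: 9.05
eef_pos: [0.4504, 0.2425, 0.3707]
eef_rot: [0.001, 0.835, -0.551, -0.001]
wrist_force: [-0.2, 0.7, 0.8]
opening: 0.999
```

Request:
move_arm([
  {"gripper": 100, "x": 0, "y": 0, "z": 4, "roll": 0},
  {"gripper": 100, "x": 0, "y": 0, "z": 4, "roll": 0},
  {"gripper": 100, "x": 0, "y": 0, "z": 0, "roll": 0},
  {"gripper": 100, "x": 0, "y": 0, "z": 0, "roll": 0},
])

```text
time_s: 9.55
eef_pos: [0.4517, 0.2412, 0.293]
eef_rot: [0.0, 0.835, -0.551, -0.0]
wrist_force: [1.1, 0.6, 0.3]
opening: 1.0
```

```bash
python3 d.py .4557 .244 .209
```

```text
9.55 [0.4517 0.2412 0.293 ] 1.000288180075097 [1.1 0.6 0.3] [ 0.394 -0.919 -0.   ] [-0. -0. -1.]
cm [-0.1  -0.48  8.4 ]
```

Request:
move_arm([
  {"gripper": 100, "x": -0.1, "y": -0.5, "z": 3, "roll": 0},
  {"gripper": 100, "x": 0, "y": 0, "z": 3, "roll": 0},
  {"gripper": 100, "x": 0, "y": 0, "z": 2.3, "roll": 0},
  {"gripper": 100, "x": 0, "y": 0, "z": 0, "roll": 0},
  {"gripper": 30, "x": 0, "y": 0, "z": 0, "roll": 0},
])

```text
time_s: 10.18
eef_pos: [0.4567, 0.2443, 0.2115]
eef_rot: [-0.001, 0.835, -0.551, 0.001]
wrist_force: [0.0, -0.9, 0.5]
opening: 0.817
```

Request:
move_arm([
  {"gripper": 20, "x": 0, "y": 0, "z": 0, "roll": 0},
  {"gripper": 20, "x": 0, "y": 0, "z": 0, "roll": 0},
  {"gripper": 20, "x": 0, "y": 0, "z": 0, "roll": 0},
  {"gripper": 20, "x": 0, "y": 0, "z": 0, "roll": 0},
  {"gripper": 20, "x": 0, "y": 0, "z": 0, "roll": 0},
])

```text
time_s: 10.8
eef_pos: [0.4565, 0.2444, 0.2119]
eef_rot: [-0.001, 0.835, -0.55, 0.001]
wrist_force: [-2.7, -2.4, 10.5]
opening: 0.52
```

Request:
move_arm([
  {"gripper": 20, "x": 0, "y": 0, "z": -2, "roll": 0},
  {"gripper": 20, "x": 0, "y": 0, "z": -4, "roll": 0},
  {"gripper": 20, "x": 0, "y": 0, "z": -5, "roll": 0},
  {"gripper": 20, "x": 0, "y": 0, "z": -5, "roll": 0},
  {"gripper": 20, "x": 0, "y": 0, "z": 0, "roll": 0},
])

```text
time_s: 11.42
eef_pos: [0.4571, 0.2446, 0.3754]
eef_rot: [-0.004, 0.835, -0.55, 0.004]
wrist_force: [-0.4, 0.2, 0.2]
opening: 0.515
```

```bash
python3 d.py .56 -.15 .24
```

```text
11.425 [0.4571 0.2446 0.3754] 0.5152579917964455 [-0.4  0.2  0.2] [ 0.394 -0.919  0.002] [ 0.01   0.003 -1.   ]
cm [40.31  6.23 13.54]
```

Request:
move_arm([
  {"gripper": 20, "x": 4.4, "y": 0.7, "z": 0, "roll": 0},
  {"gripper": 20, "x": 4.4, "y": 0.7, "z": 0, "roll": 0},
  {"gripper": 20, "x": 4.4, "y": 0.7, "z": 0, "roll": 0},
  {"gripper": 20, "x": 4.4, "y": 0.7, "z": 0, "roll": 0},
  {"gripper": 20, "x": 4.4, "y": 0.7, "z": 0, "roll": 0},
])

```text
time_s: 12.05
eef_pos: [0.51, 0.0268, 0.3692]
eef_rot: [0.0, 0.835, -0.551, -0.0]
wrist_force: [1.5, -0.1, -0.2]
opening: 0.519
```

Request:
move_arm([
  {"gripper": 20, "x": 4.4, "y": 0.7, "z": 0, "roll": 0},
  {"gripper": 20, "x": 4.4, "y": 0.7, "z": 0, "roll": 0},
  {"gripper": 20, "x": 4.4, "y": 0.7, "z": 0, "roll": 0},
  {"gripper": 20, "x": 4.4, "y": 0.7, "z": 0, "roll": 0},
  {"gripper": 20, "x": 0, "y": 0, "z": 0, "roll": 0},
])

```text
time_s: 12.68
eef_pos: [0.5538, -0.1474, 0.369]
eef_rot: [0.0, 0.834, -0.552, -0.0]
wrist_force: [0.3, 0.7, -0.1]
opening: 0.516
```

```bash
python3 d.py .56 -.145 .245
```

```text
12.675 [ 0.5538 -0.1474  0.369 ] 0.5164226558053987 [ 0.3  0.7 -0.1] [ 0.39  -0.921  0.   ] [-0. -0. -1.]
cm [ 0.02 -0.67 12.4 ]
```

Request:
move_arm([
  {"gripper": 20, "x": 0, "y": -0.6, "z": 4, "roll": 0},
  {"gripper": 20, "x": 0, "y": 0, "z": 4, "roll": 0},
  {"gripper": 20, "x": 0, "y": 0, "z": 4, "roll": 0},
  {"gripper": 20, "x": 0, "y": 0, "z": 0.4, "roll": 0},
  {"gripper": 20, "x": 0, "y": 0, "z": 0, "roll": 0},
])

```text
time_s: 13.3
eef_pos: [0.5595, -0.1418, 0.2464]
eef_rot: [-0.0, 0.835, -0.55, 0.0]
wrist_force: [0.9, -0.7, -0.2]
opening: 0.521
```

Request:
move_arm([
  {"gripper": 75, "x": 0, "y": 0, "z": 0, "roll": 0},
  {"gripper": 75, "x": 0, "y": 0, "z": 0, "roll": 0},
  {"gripper": 75, "x": 0, "y": 0, "z": 0, "roll": 0},
  {"gripper": 75, "x": 0, "y": 0, "z": 0, "roll": 0},
  {"gripper": 75, "x": 0, "y": 0, "z": 0, "roll": 0},
])

```text
time_s: 13.92
eef_pos: [0.5592, -0.1423, 0.2458]
eef_rot: [-0.0, 0.835, -0.551, 0.0]
wrist_force: [0.2, -0.4, -0.9]
opening: 0.748
```

Request:
move_arm([
  {"gripper": 75, "x": 0, "y": 0, "z": -3, "roll": 0},
  {"gripper": 75, "x": 0, "y": 0, "z": -4, "roll": 0},
  {"gripper": 75, "x": 0, "y": 0, "z": -5, "roll": 0},
  {"gripper": 75, "x": 0, "y": 0, "z": -5, "roll": 0},
  {"gripper": 75, "x": 0, "y": 0, "z": 0, "roll": 0},
])

```text
time_s: 14.55
eef_pos: [0.5603, -0.1427, 0.4211]
eef_rot: [-0.001, 0.835, -0.55, 0.005]
wrist_force: [0.3, 0.3, -0.7]
opening: 0.753
```

```bash
python3 d.py .56 -.145 .245; python3 -c "
from h import *
snap('scene','s4.png')
a=snap('top')['img'];b=snap('scene')['img']"
```

```text
14.55 [ 0.5603 -0.1427  0.4211] 0.753059071832672 [ 0.3  0.3 -0.7] [ 0.394 -0.919  0.007] [ 0.009 -0.004 -1.   ]
cm [ 0.07  0.23 17.61]
```

View pics/s4.png

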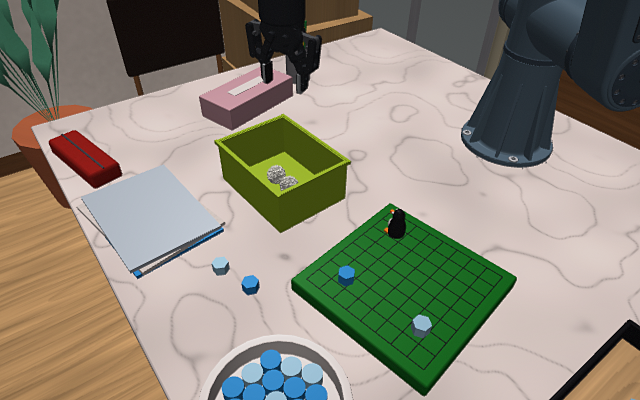

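Both balls are in the bin, at (276,174) and (289,183). The board has no paper left on it, the penguin stands at (397,222) as before, and the bin is upright. Handing in after confirming nothing moves.

```bash
python3 -c "
from h import *
a=cv2.imread('pics/s4.png')[:,:,::-1].astype(int);z=cv2.imread('pics/scene1.png')[:,:,::-1].astype(int)
b=snap('scene')['img'].astype(int)
print('bin change',abs(a-b)[110:235,210:355].max(),'penguin vs start',abs(z-b)[200:245,380:412].max())
ctrl.hand_in()"
```

```text
bin change 7 penguin vs start 6
the job is handed in; nothing more can be done
```

I picked up both paper balls from above, lowered each into the bin and let go, then raised the gripper clear and handed the job in at about 15 s of the 51 s allowed.

- **Bin:** the last picture shows both balls on the floor of the upright bin. That area changed by no more than 7 grey levels between my last two checks, so they look to be at rest.
- **Penguin:** it is still standing, and that part of the image differs from the start picture by no more than 6 levels, so it has not visibly moved.
- **Forces:** the highest wrist reading I saw was about 11 N, while the jaws closed on each ball.

None of these checks failed or disagreed. The only hitch was that my first move calls were refused because they left out some fields; they did not move the arm.

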